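# Close the parts tray and hold it out level with its loose ball

### The arm

A 7-joint arm with a two-finger parallel gripper is mounted at the origin on the work surface. World frame = base frame: x ahead of the robot, y to its left, z up, the work surface at z = 0. Lengths are in m, angles in degrees, forces in N, time in s.
With the tool pointing down it reaches from about 0.425 to 0.875 m from the base axis. Payload 4.7 kg.
Tool frame: the origin (TCP) lies midway between the tips of the shut fingers; the grasp point (between the pads) lies 19 mm behind it; y points along the fingers, x is the direction in which the jaws open and shut, and the axes are right-handed (so a half turn about y gives the same grasp; the last joint's range is limited). The gripper opens to 87 mm and grips with 3 to 60 N. Pads are 19 mm wide; open, the fingers measure 117 mm over their backs; the gripper's body (75 mm by 190 mm) begins 51 mm behind the grasp point.
Start: joints at [72.37, 18.392, -4.016, 83.108, 1.295, 78.541, -3.26], TCP at [0.206, -0.617, 0.223] pointing down, gripper open.
Joint ranges: [-163.93, 163.93], [-17.29, 119.83], [-79.2, 71.16], [3.27, 140.29], [-89.18, 269.18], [5.43, 117.66], [-154.24, 154.24]. Speed limits (degrees/s): [147.25, 147.25, 180, 180, 180, 180, 180].

### API

Orientations are given as [roll, pitch, yaw] about the fixed x, y, z axes, in that order (R = Rz(yaw) Ry(pitch) Rx(roll)).
In Python, from cell import env gives the robot as it stands.
- The arm moves only by the tool carry_out, never from a script. Its argument "targets" is a list of rows, each a list of 2 entries, a list of its own where there are three numbers: the shift along the tool's x, y, z in mm, then the turn, a rotation vector about the tool's x, y, z in degrees. A call has 1 to 12 rows; each row shifts and turns the commanded pose from where the row before left it, along the tool's axes as they then stand; what a row does not reach is not made up. A row lasts 1/10 s, in which the tool goes at most 50 mm and 8.59 degrees, less where a joint would pass 70% of its speed; a pose out of reach is approached as far as the arm can. A call with a gripper value outside its range is refused whole. "jaw" is the opening, from 0 (shut) to 1 (fully open), set as the call begins (left out, the last holds). The fingers move at their own pace and stop on an object; "squeeze" is the grip in N (left out, the last holds). Time passes only in rows, so rows that do not move let the fingers close. It gives the time, the measured TCP pose, the force and the opening at its end, in the units of the state.
- env.get_obs(): the state, without advancing time (a new reading comes with each control period).
- env.read_camera(name): name is "scene" or "side" or "wrist"; returns the picture (384x512x3 uint8, red, green, blue); there is no depth.
- env.get_calibration(name): a dict with "fx", "fy", "cx", "cy" (pixels), "R" (3x3) and "t" (3): a world point X has camera coordinates R X + t; the wrist camera has in their place "hand_eye" (4x4, takes a point from camera to tool coordinates, whose origin is the TCP and whose axes are the tool frame's). Camera axes: x right, y down, z forward; pixel columns grow to the right and rows downward; lengths in m; the calibration is good to about 2 mm. A picture is of the moment at which its call begins: read the wrist's pose just before it. get_calibration takes no time and is no camera call.
- env.sign_off(): hands the job in, once; it reports no verdict.
Trained networks look in the newest picture that a camera, given by its name, has taken for a name from the list of things; names that differ only in an ending like _2 or _b are one class to them, and where a whole thing is asked for, a point or a joint stands for the part that bears it (a point fixed in the world has none). Each returns a list of dicts, best first, with "p" (0 to 1); they miss things now and then, are a little off and sometimes report something else, mostly with a low value. They report only what shows in the picture. A call takes as long as a camera call.
- env.outline_of(camera, label): "mask" (384x512 bool, what is visible of it) and "xy" ([column, row] in pixels, amid what is visible of it).
The state is a dict: "time_s": time; "qpos": joint angles; "joint_velocities": joint speeds; "effort": joint torques, N m; "tool_pos": TCP position; "tool_rot": TCP orientation; "force": force on the tool from outside, world axes, zero at the start; "wrist_torque": the same for the moment, N m; "grip_width": finger opening in m.
Only numpy, scipy, OpenCV 4.12 (cv2) and the standard library are available. Lean on these libraries where they do the work, as an engineer would, in place of code of your own. Each camera call takes 0.05 s, during which the arm holds its last target.

### The job

Slide the orange cover of the small aluminium parts tray fully shut while the tray stands on the bench, then lift the tray by its upright grip and carry it level, so that the steel ball stays in its open pocket, to the square of yellow tape. Finish while holding it there: keep the tray gripped, level and still in the air centred over the yellow square, its underside about 15 cm above the bench, ready for the mechanic to pick from; do not put it down or let go. Leave the blue square and everything else on the bench alone.

Things in the scene. Friction and masses are not known exactly. Their poses are not given: they have to be found in the camera images.
- tray: Aluminium parts tray, 160 x 90 mm, about 0.5 kg, standing loose on the bench. Origin: centre of its underside; z up; x along its length. +x half: a flat block 14 mm high with a round pocket (40 mm across, 5 mm deep) where the ball lies; -x half: an open compartment 66 x 90 mm with walls to 22 mm high, closed by the sliding cover. In the middle stands the grip post.
- tray_grip (a point): Grip point of the tray: on the axis of the upright post (16 mm thick along the tray's x, 40 mm wide along its y, black with a red top, from 14 to 88 mm above the underside), 68 mm above the tray's underside. Axes as the tray's. Pinch it across its 16 mm, fingers closing along the tray's x.
- tray_pocket (a point): Where the ball's centre is when the ball lies in the middle of its pocket: 47 mm to +x of the tray's middle, 20 mm above its underside. The pocket's floor is flat, 9 mm above the underside, and its rim 5 mm above the floor; the ball can roll about 11 mm each way from the middle.
- tray_compartment (a point): Centre of the compartment with the two bushes: 47 mm to -x of the tray's middle, 10 mm above the underside.
- cover (a joint): How far the flat orange cover (66 x 86 x 3 mm, its top 25 mm above the tray's underside) stands open, m: 0 is fully shut over the compartment (a stop), 0.060 is fully open (a stop). It opens along the tray's -x, and shuts along +x towards the grip post. It stays where it is left and takes about 1 N to slide.
- cover_tab (a point): Centre of the upright tab on the cover's outer end: 10 mm thick along the tray's x, 34 mm wide along its y, from 25 to 43 mm above the tray's underside (this point lies 34 mm above it). Axes as the tray's; shut, it lies 71 mm to -x of the tray's middle. Push or pinch it here to slide the cover.
- ball_center (a point): Centre of the loose steel ball, 22 mm across, 44 g, lying in the tray's pocket.
- bush0_center (a point): Centre of a loose brass bush (18 mm across, 11 mm high) in the tray's compartment.
- bush1_center (a point): Centre of the other loose brass bush in the tray's compartment.
- yellow_mark_center (a point): Centre of the square of yellow tape (100 mm over its sides, flat on the bench): the tray is to be held over it. The yellow and the blue square may change places.
- blue_mark_center (a point): Centre of the like square of blue tape, which is not to be used.
- driver_red: Red-handled screwdriver, 200 mm, lying loose, handle to its -x; leave alone.
- driver_blue: Blue-handled screwdriver, 220 mm, lying loose; leave alone.
- tape_roll: Yellow roll of tape, 90 mm across, 22 mm high, lying flat; leave alone.
- gauge_housing: Light-blue instrument housing with a black dial, 100 x 170 x 50 mm high; leave alone.
- cap_brown: Brown plastic cap like a small cup, 48 mm across, 32 mm high; leave alone.
- paint_tin: Blue paint tin, 60 mm across, 75 mm high, standing; leave alone.
- pliers: Pliers with a red and a black handle, about 190 mm long, lying; leave alone.

How it is judged (in metres and radians):
On the way, in this order (a step that is already met when the one before it is completed fails the run):
1. the cover is slid fully shut while the tray stands on the bench with the ball in its pocket (value of joint cover below 0.005 m and height (world z) of tray below 0.01 m and distance between ball_center and tray_pocket below 0.016 m and distance between each of bush0_center, bush1_center and tray_compartment below 0.045 m), for 0.2 s.
2. the tray is lifted clear of the bench, level, the ball in its pocket (height (world z) of tray above 0.05 m and angle between tray's own z axis and vertical below 0.3 rad and distance between ball_center and tray_pocket below 0.016 m and contact force between tray and the fingers above 1 N), for 0.2 s.
At the end, for the whole second after the job is handed in: Tray held by the fingers, middle within 40 mm of the yellow centre from above, underside 70 to 230 mm up, within 7 degrees of level, under 30 mm/s; cover shut within 6 mm; ball within 16 mm of the pocket point, bushes in the compartment; no other thing moved over 30 mm (horizontal distance between tray and yellow_mark_center below 0.04 m and height (world z) of tray between 0.07 and 0.23 m and angle between tray's own z axis and vertical below 0.12 rad and linear speed of tray below 0.03 m/s and angular speed of tray below 0.2 rad/s and contact force between tray and the fingers above 1 N and value of joint cover below 0.006 m and distance between ball_center and tray_pocket below 0.016 m and distance between each of bush0_center, bush1_center and tray_compartment below 0.045 m and distance of each of driver_red, driver_blue, tape_roll, gauge_housing, cap_brown, paint_tin, pliers from where it was at the start of the episode below 0.03 m); the arm keeps its last pose, push and grip.
It fails at once if the ball leaves its pocket (distance between ball_center and tray_pocket above 0.022 m).
It fails at once if the tray is tipped by more than 0.4 rad (23 degrees) (angle between tray's own z axis and vertical above 0.4 rad).
It fails at once if a bush leaves the compartment (distance between any of bush0_center, bush1_center and tray_compartment above 0.06 m).
It fails at once if another thing on the bench is moved by more than 30 mm (distance of any of driver_red, driver_blue, tape_roll, gauge_housing, cap_brown, paint_tin, pliers from where it was at the start of the episode above 0.03 m).
It also fails if it takes over 64 s, if anything falls off the work surface, if the arm or the gripper's body presses on something with over 40 N, if the wrist force passes 120 N, or if a joint passes its speed limit or range.

## Working session

There is one attempt and no reset: what is moved stays moved. The work goes in short steps, Python scripts to look and compute and a tool call to move; the robot and the scene stay as the last step left them, time stands still between calls to the robot, and variables do not carry over. Pictures are saved under pics/ and viewed, and the job is handed in when it is done.

Besides the shell and the picture viewer there is one more tool, called as name([rows], argument=value, ...), one row to a line, values as JSON. carry_out: Moves the arm, as the interface text tells. Its arguments: {"type":"object","properties":{"targets":{"type":"array","items":{"type":"array"}},"jaw":{"type":"number"},"squeeze":{"type":"number"}},"required":["targets"]}

```bash
ls; mkdir -p pics; python3 - <<'E'
from cell import env
import cv2
o=env.get_obs()
for k,v in o.items(): print(k,v)
for c in ["scene","side","wrist"]:
    im=env.read_camera(c); cv2.imwrite(f"pics/{c}0.png",im[:,:,::-1]); print(c,env.get_calibration(c))
E
```

```text
pics
time_s 0.0
qpos [72.3688727  18.43913491 -4.01669649 83.17462288  1.29584526 78.54095879
 -3.25991127]
joint_velocities [ 0.06724846 -0.02511666  0.01108068 -0.07818377 -0.10131536  0.03478301
 -0.03801768]
effort [-1.30951194e-04 -4.91291642e+01 -4.04124800e-01 -3.12525523e+01
 -6.40408276e-02  4.35824599e-02  1.64534522e-04]
tool_pos [ 0.20537506 -0.61611844  0.22146327]
tool_rot [-90.00621552   0.10942088 -71.55777218]
force [-1.02596314  0.39780298 -0.05342702]
wrist_torque [-0.00494451  0.06559142  0.0179114 ]
grip_width 0.08694102539559258
scene {'fx': 496.97172508301225, 'fy': 496.97172508301225, 'cx': 261.05782222085315, 'cy': 191.3399461608338, 'R': array([[-0.47741799,  0.87856386,  0.01405744],
       [ 0.51917329,  0.29495747, -0.80215907],
       [-0.70889432, -0.37566692, -0.59694489]]), 't': array([ 0.26897137, -0.24640352,  1.92134245])}
side {'fx': 466.5880268263449, 'fy': 466.5880268263449, 'cx': 249.190728635038, 'cy': 186.70480451343587, 'R': array([[-0.96446995, -0.2638605 , -0.01324169],
       [-0.15932205,  0.62087713, -0.76754678],
       [ 0.21074675, -0.73816612, -0.64085614]]), 't': array([0.56064005, 0.16783449, 1.23985481])}
wrist {'fx': 331.4583348845713, 'fy': 331.4583348845713, 'cx': 256.47626361422397, 'cy': 192.79711358115014, 'hand_eye': array([[ 9.99999002e-01, -9.97358267e-04, -1.00087956e-03,
        -7.43871234e-04],
       [ 6.54307563e-04, -3.00962638e-01,  9.53635707e-01,
        -1.61361511e-01],
       [-1.25234381e-03, -9.53635410e-01, -3.00961685e-01,
         8.26092747e-02],
       [ 0.00000000e+00,  0.00000000e+00,  0.00000000e+00,
         1.00000000e+00]])}
```

View pics/scene0.png

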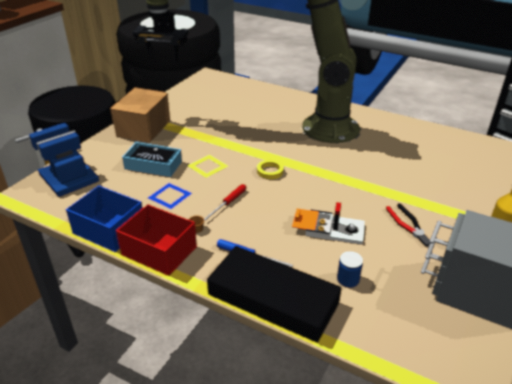

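View pics/side0.png

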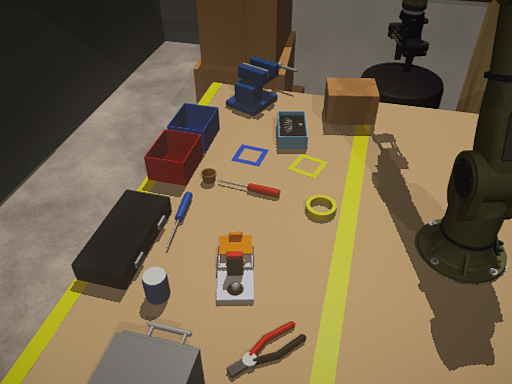

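View pics/wrist0.png

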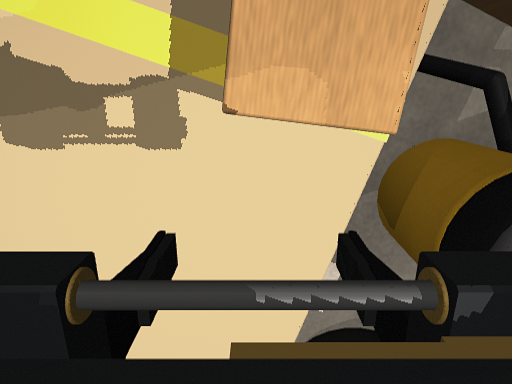

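```bash
cat > h.py <<'E'
import numpy as np, cv2
from cell import env
from scipy.spatial.transform import Rotation as Ro
def cam(c,obs=None):
    k=env.get_calibration(c)
    if c=="wrist":
        H=np.array(k["hand_eye"]); T=np.eye(4); T[:3,:3]=Ro.from_euler("xyz",obs["tool_rot"],degrees=True).as_matrix(); T[:3,3]=obs["tool_pos"]
        W=np.linalg.inv(T@H); return k,W[:3,:3],W[:3,3]
    return k,np.array(k["R"]),np.array(k["t"])
def proj(K,X):
    k,R,t=K; p=np.atleast_2d(X)@R.T+t
    return np.c_[k["fx"]*p[:,0]/p[:,2]+k["cx"],k["fy"]*p[:,1]/p[:,2]+k["cy"]]
def back(K,uv,z):
    k,R,t=K; uv=np.atleast_2d(uv).astype(float)
    d=np.c_[(uv[:,0]-k["cx"])/k["fx"],(uv[:,1]-k["cy"])/k["fy"],np.ones(len(uv))]@R
    o=-R.T@t; s=(z-o[2])/d[:,2]; return o+s[:,None]*d
E
python3 - <<'E'
from h import *
for c in ["scene","side"]:
    K=cam(c); im=env.read_camera(c)
    print(c,proj(K,[[.206,-.617,.223]]))
    for l,z in [("tray",.014),("tray_grip",.088),("cover_tab",.043),("cover",.025),("ball_center",.02),("yellow_mark_center",0),("blue_mark_center",0),("paint_tin",.04),("tape_roll",.01),("driver_red",.01),("driver_blue",.01),("pliers",.01),("cap_brown",.02),("gauge_housing",.05)]:
        for d in env.outline_of(c,l)[:2]:
            m=d["mask"]; r,q=np.where(m); print(l,round(d["p"],2),np.round(d["xy"]),m.sum(),q.min(),q.max(),r.min(),r.max(),back(K,d["xy"],z).round(3)[0])
    x,y,w,h=(280,190,100,65) if c=="scene" else (195,220,80,95)
    cv2.imwrite(f"pics/{c}z.png",cv2.resize(im[y:y+h,x:x+w,::-1],None,fx=6,fy=6,interpolation=cv2.INTER_CUBIC))
E
```

```text
scene [[163.38188948  58.65594098]]
tray 0.93 [328. 225.] 1799 292 364 202 244 [0.559 0.219 0.014]
tray_grip 0.68 [329. 223.] 1777 292 364 202 244 [0.635 0.245 0.088]
cover_tab 0.79 [304. 220.] 459 292 318 209 229 [0.605 0.16  0.043]
cover_tab 0.37 [167. 194.] 330 149 191 183 208 [ 0.697 -0.249  0.043]
cover 0.84 [306. 220.] 436 292 318 209 229 [0.584 0.159 0.025]
cover 0.53 [269. 165.] 432 257 283 159 179 [ 0.381 -0.071  0.025]
ball_center 0.51 [352. 226.] 52 348 355 223 230 [0.538 0.281 0.02 ]
yellow_mark_center 0.69 [213. 172.] 285 189 227 155 176 [ 0.477 -0.231  0.   ]
blue_mark_center 0.74 [175. 192.] 390 150 190 183 208 [ 0.632 -0.274  0.   ]
blue_mark_center 0.65 [202. 168.] 225 190 225 156 176 [ 0.48  -0.271  0.   ]
paint_tin 0.56 [350. 270.] 762 337 362 252 287 [0.726 0.342 0.04 ]
paint_tin 0.42 [172. 206.] 367 150 191 183 209 [ 0.735 -0.204  0.04 ]
tape_roll 0.74 [268. 164.] 379 257 283 160 179 [ 0.361 -0.085  0.01 ]
tape_roll 0.52 [353. 228.] 38 349 355 224 230 [0.532 0.285 0.01 ]
driver_red 0.72 [233. 193.] 229 207 246 184 217 [ 0.558 -0.103  0.01 ]
driver_red 0.19 [307. 
[... 896 characters left out ...]
  ]
blue_mark_center 0.89 [252. 148.] 294 233 267 144 165 [ 0.657 -0.315  0.   ]
paint_tin 0.83 [156. 286.] 810 143 169 266 303 [0.716 0.344 0.04 ]
paint_tin 0.53 [237. 266.] 2321 217 253 232 302 [0.548 0.236 0.04 ]
tape_roll 0.77 [318. 210.] 538 306 336 194 220 [ 0.389 -0.051  0.01 ]
driver_red 0.59 [262. 192.] 277 219 279 179 196 [ 0.565 -0.089  0.01 ]
driver_blue 0.59 [180. 210.] 361 167 192 192 246 [0.777 0.049 0.01 ]
pliers 0.55 [262. 353.] 1273 226 305 322 377 [0.434 0.432 0.01 ]
pliers 0.21 [236. 272.] 2414 217 254 232 302 [0.553 0.229 0.01 ]
cap_brown 0.64 [210. 176.] 176 202 215 168 183 [ 0.741 -0.111  0.02 ]
gauge_housing 0.64 [292. 133.] 1075 278 307 111 148 [ 0.531 -0.37   0.05 ]
```

```bash
sleep 1
```

```text
(no output)
```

View pics/scenez.png

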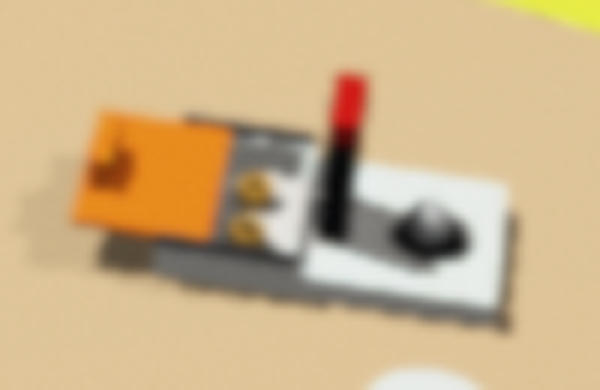

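View pics/sidez.png

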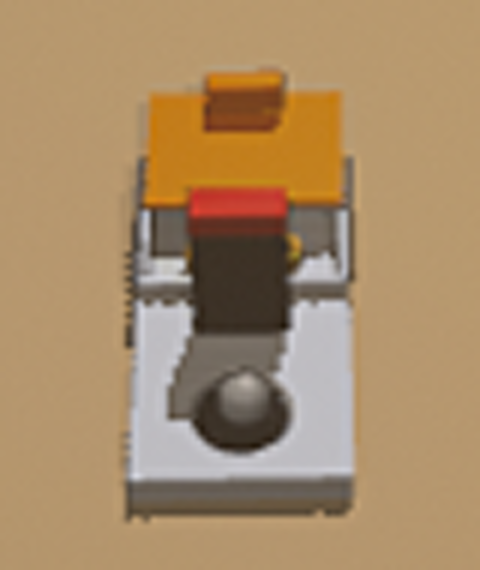

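```bash
python3 - <<'E'
from h import *
from scipy.optimize import least_squares
S=[("side",130,480,80,-45,14,0),("side",354,477,80,45,14,0),("side",190,192,-8,-20,88,0),("side",286,188,-8,20,88,0),("side",190,221,8,-20,88,0),("side",286,219,8,20,88,0),
("side",150,93,-80,-43,25,1),("side",342,90,-80,43,25,1),("side",146,206,-14,-43,25,1),("side",345,207,-14,43,25,1),
("scene",510,183,80,45,14,0),("scene",497,305,80,-45,14,0),("scene",105,110,-80,43,25,1),("scene",73,220,-80,-43,25,1),("scene",233,125,-14,43,25,1),("scene",213,240,-14,-43,25,1)]
off={"side":(195,220),"scene":(280,190)}
Ks={c:cam(c) for c in off}
def f(p):
    x,y,a,q=p; r=[]
    for c,u,v,X,Y,Z,cv in S:
        X=X/1000-cv*q; Y/=1000; ca,sa=np.cos(a),np.sin(a)
        uv=proj(Ks[c],[x+ca*X-sa*Y,y+sa*X+ca*Y,Z/1000])[0]
        r+=list(uv-[off[c][0]+(u+.5)/6-.5,off[c][1]+(v+.5)/6-.5])
    return np.array(r)
s=least_squares(f,[.559,.215,1.57,.03]); print(s.x,np.degrees(s.x[2])); print(f(s.x).reshape(-1,2).round(1))
# marks
from h import *
for c in off:
    im=env.read_camera(c)
    for l in ["yellow_mark_center","blue_mark_center"]:
        m=env.outline_of(c,l)[0]["mask"].astype(np.uint8)
        h=cv2.convexHull(np.argwhere(m)[:,::-1].astype(np.int32)); r=h[:,0]
        P=back(Ks[c],r,0)[:,:2].astype(np.float32); print(c,l,cv2.minAreaRect(P))
    x,y,w,hh=(140,140,110,80) if c=="scene" else (225,135,120,60)
    cv2.imwrite(f"pics/{c}m.png",cv2.resize(im[y:y+hh,x:x+w,::-1],None,fx=6,fy=6,interpolation=cv2.INTER_CUBIC))
E
```

```text
[0.55201783 0.23867279 1.84935097 0.04165483] 105.96000539092488
[[-0.3  0.4]
 [ 0.2  0.2]
 [-0.2 -0.6]
 [ 0.3 -0.2]
 [-0.4 -0.4]
 [ 0.3 -0.4]
 [ 0.1  0.5]
 [ 0.   0.4]
 [-0.2  0.1]
 [-0.1 -0.7]
 [ 0.1  0.1]
 [ 0.5  0. ]
 [-0.4 -0.3]
 [ 0.1 -0.3]
 [ 0.3  0.5]
 [-0.2 -0.1]]
side yellow_mark_center ((0.45551347732543945, -0.2678055763244629), (0.09584208577871323, 0.09999962896108627), 73.7855453491211)
side blue_mark_center ((0.6547507047653198, -0.27797481417655945), (0.09180445969104767, 0.0992460772395134), 86.0202865600586)
scene yellow_mark_center ((0.4573027789592743, -0.26686203479766846), (0.09857422858476639, 0.0999651849269867), 74.47345733642578)
scene blue_mark_center ((0.6552923917770386, -0.2773716449737549), (0.10192832350730896, 0.09963171929121017), 84.76362609863281)
```

carry_out([
  [[-7,0,7],[0,2.4,0]],
  [[-14,0,14],[0,0,0]],
  [[-22,0,22],[0,0,0]],
  [[-25,0,25],[0,0,0]],
  [[-25,0,25],[0,0,0]],
  [[-25,0,25],[0,0,0]],
  [[-25,0,25],[0,0,0]],
  [[-25,0,25],[0,0,0]],
  [[-25,0,25],[0,0,0]],
  [[-25,0,25],[0,0,0]],
  [[-25,0,25],[0,0,0]],
  [[-25,0,25],[0,0,0]],
], jaw=0.35)

```text
time_s: 3.15
tool_pos: [0.3893, -0.2836, 0.2229]
tool_rot: [-90.0, -0.0, -74.0]
force: [0.9, -0.6, 0.0]
grip_width: 0.0308
```

```bash
cat >> h.py <<'E'
def rem(target,yaw):
    o=env.get_obs(); R=Ro.from_euler("xyz",o["tool_rot"],degrees=True)
    G=Ro.from_euler("xyz",[-90,0,yaw],degrees=True)
    print("t",round(o["time_s"],2),"pos",o["tool_pos"].round(4),"rot",o["tool_rot"].round(2),"q",o["qpos"].round(0),"F",o["force"].round(1),"w",round(o["grip_width"],4))
    print("shift mm",(R.inv().apply(np.array(target)-o["tool_pos"])*1000).round(1),"turn",np.degrees((R.inv()*G).as_rotvec()).round(2))
E
python3 -c "
from h import *
rem([.583,.130,.22],-74.04)"
```

```text
t 3.15 pos [ 0.3893 -0.2836  0.2229] rot [-8.999e+01 -5.000e-02 -7.396e+01] q [ 53.  -1. -20. 106.  -0.  76. -40.] F [ 0.9 -0.6  0. ] w 0.0308
shift mm [-344.     2.6  300.4] turn [-0.01  0.08  0.05]
```

carry_out([
  [[-29,0,25],[0,0,0]],
  [[-29,0,25],[0,0,0]],
  [[-29,0,25],[0,0,0]],
  [[-29,0,25],[0,0,0]],
  [[-29,0,25],[0,0,0]],
  [[-29,0,25],[0,0,0]],
  [[-29,0,25],[0,0,0]],
  [[-29,0,25],[0,0,0]],
  [[-29,0,25],[0,0,0]],
  [[-29,0,25],[0,0,0]],
  [[-29,0,25],[0,0,0]],
  [[-22,0,20],[0,0,0]],
])

```text
time_s: 4.35
tool_pos: [0.5785, 0.1269, 0.2227]
tool_rot: [-90.0, 0.0, -73.9]
force: [0.8, 0.1, -0.3]
grip_width: 0.0305
```

carry_out([
  [[0,0,0],[0,0,0]],
  [[0,0,0],[0,0,0]],
  [[0,0,0],[0,0,0]],
])

```text
time_s: 4.65
tool_pos: [0.5779, 0.1228, 0.2224]
tool_rot: [-90.0, -0.1, -74.1]
force: [0.1, 0.1, -0.2]
grip_width: 0.0307
```

```bash
python3 -c "
from h import *
rem([.583,.130,.22],-74.04)
for c in ['wrist','side','scene']:
    im=env.read_camera(c); cv2.imwrite(f'pics/{c}1.png',im[:,:,::-1])
"
```

```text
t 4.65 pos [0.5779 0.1228 0.2224] rot [-9.004e+01 -6.000e-02 -7.406e+01] q [ 22.  16. -44.  91.  11.  78. -97.] F [ 0.1  0.1 -0.2] w 0.0307
shift mm [-5.5  2.4  6.9] turn [ 0.04 -0.02  0.06]
```

View pics/wrist1.png

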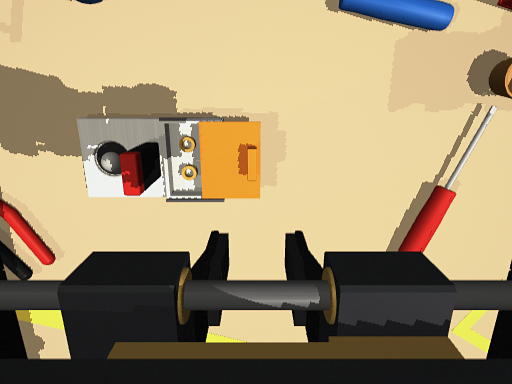

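```bash
python3 - <<'E'
from h import *
from scipy.optimize import least_squares
K=cam("wrist",env.get_obs())
p=[.552,.2387,np.radians(105.96),.0417]
def T(P,X,Y,Z,cv):
    x,y,a,q=P; X=X/1000-cv*q;Y/=1000
    return [x+np.cos(a)*X-np.sin(a)*Y,y+np.sin(a)*X+np.cos(a)*Y,Z/1000]
im=cv2.imread("pics/wrist1.png"); im2=cv2.resize(im[100:220,60:280],None,fx=3.6,fy=3.6,interpolation=cv2.INTER_CUBIC)
pts=[(80,45,14,0),(80,-45,14,0),(-80,43,25,1),(-80,-43,25,1),(-14,43,25,1),(-14,-43,25,1),(-8,20,88,0),(-8,-20,88,0),(8,20,88,0),(8,-20,88,0),(-76,17,43,1),(-76,-17,43,1),(-66,17,43,1),(-66,-17,43,1)]
for q in pts:
    uv=proj(K,T(p,*q))[0]; u=((uv-[60,100]+.5)*3.6-.5).round().astype(int)
    cv2.drawMarker(im2,tuple(int(i) for i in u),(255,0,255),cv2.MARKER_CROSS,8,1); print(q,uv.round(1))
cv2.imwrite("pics/w1z.png",im2)
E
```

```text
(80, 45, 14, 0) [ 88.1 196.4]
(80, -45, 14, 0) [ 75.3 118.1]
(-80, 43, 25, 1) [260.  197.3]
(-80, -43, 25, 1) [260.1 120.4]
(-14, 43, 25, 1) [202.1 197.4]
(-14, -43, 25, 1) [197.9 120.6]
(-8, 20, 88, 0) [139.6 195.4]
(-8, -20, 88, 0) [134.8 153.2]
(8, 20, 88, 0) [122.5 195.4]
(8, -20, 88, 0) [117.  153.2]
(-76, 17, 43, 1) [256.4 179.4]
(-76, -17, 43, 1) [256.3 147.7]
(-66, 17, 43, 1) [247.  179.5]
(-66, -17, 43, 1) [246.7 147.7]
```

View pics/w1z.png

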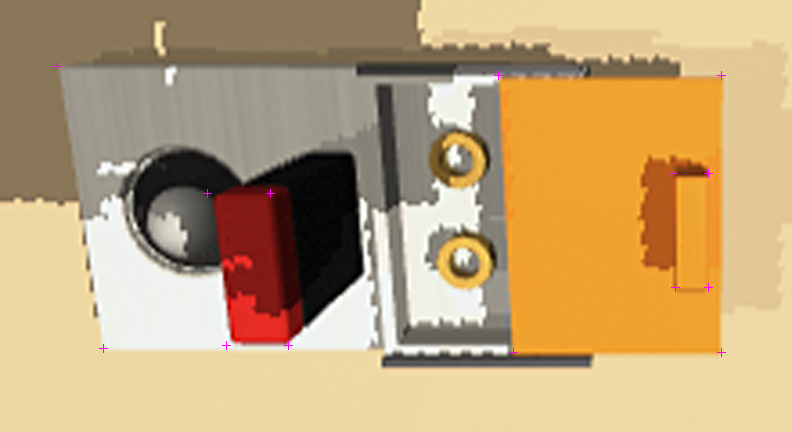

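carry_out([
  [[-3,10,3],[0,0,0]],
  [[-2,20,4],[0,0,0]],
  [[0,30,0],[0,0,0]],
  [[0,30,0],[0,0,0]],
  [[0,30,0],[0,0,0]],
  [[0,20,0],[0,0,0]],
  [[0,10,0],[0,0,0]],
  [[0,0,0],[0,0,0]],
  [[0,0,0],[0,0,0]],
])

```text
time_s: 5.7
tool_pos: [0.5839, 0.1313, 0.0732]
tool_rot: [-89.9, -0.0, -74.0]
force: [-0.7, 0.1, 0.8]
grip_width: 0.0301
```

```bash
python3 -c "
from h import *
rem([.583,.130,.031],-74.04)
im=env.read_camera('wrist'); cv2.imwrite('pics/wrist2.png',im[:,:,::-1])
"
```

```text
t 5.7 pos [0.5839 0.1313 0.0732] rot [-89.93  -0.   -73.97] q [  18.   24.  -41.   99.   18.   63. -102.] F [-0.7  0.1  0.8] w 0.0301
shift mm [ 1.  42.2 -1.3] turn [-0.07  0.07  0.  ]
```

View pics/wrist2.png

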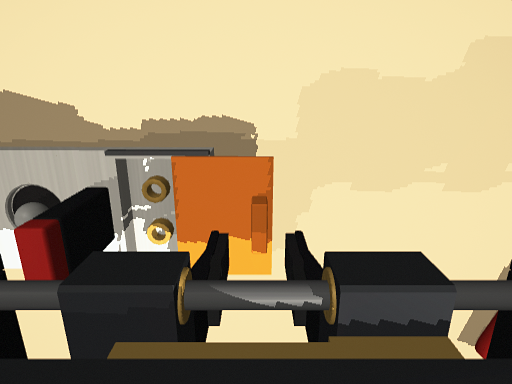

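carry_out([
  [[0,15,0],[0,0,0]],
  [[0,15,0],[0,0,0]],
  [[0,10,0],[0,0,0]],
  [[0,0,0],[0,0,0]],
  [[0,0,0],[0,0,0]],
])

```text
time_s: 6.25
tool_pos: [0.583, 0.1312, 0.032]
tool_rot: [-90.1, 0.0, -73.9]
force: [-0.1, -0.1, -0.1]
grip_width: 0.0306
```

```bash
python3 -c "
from h import *
rem([.583,.130,.033],-74.04)
im=env.read_camera('wrist'); cv2.imwrite('pics/wrist3.png',im[:,:,::-1])
im=env.read_camera('side'); cv2.imwrite('pics/side3.png',cv2.resize(im[180:320,150:320,::-1],None,fx=4,fy=4))
"
```

```text
t 6.25 pos [0.583  0.1312 0.032 ] rot [-9.005e+01  2.000e-02 -7.395e+01] q [  17.   27.  -40.  101.   20.   59. -104.] F [-0.1 -0.1 -0.1] w 0.0306
shift mm [ 1.1 -1.  -0.4] turn [ 0.05  0.09 -0.02]
```

View pics/wrist3.png

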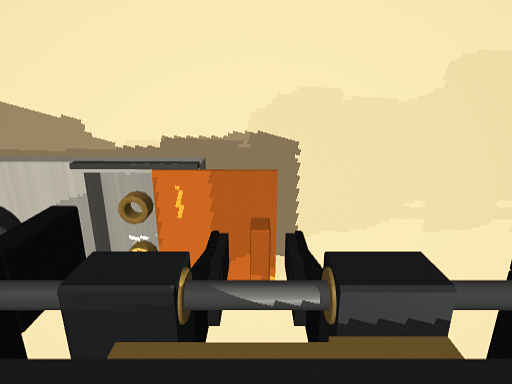

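View pics/side3.png

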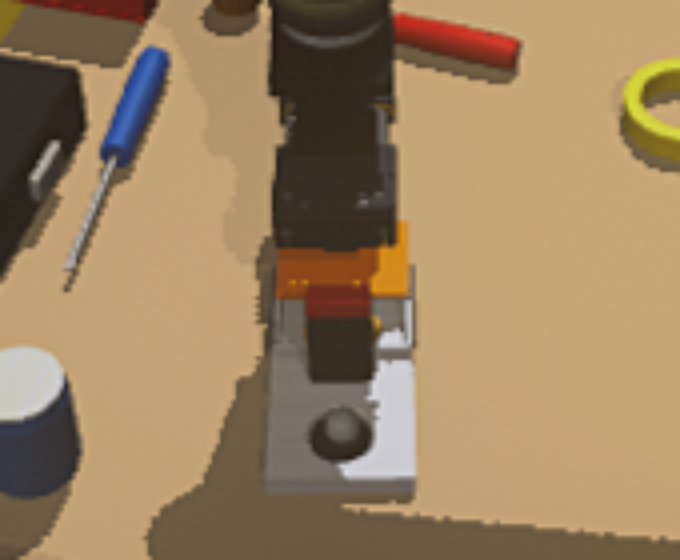

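carry_out([
  [[-4,-3,0],[0,0,0]],
  [[-4,0,0],[0,0,0]],
  [[-4,0,0],[0,0,0]],
  [[-4,0,0],[0,0,0]],
  [[-4,0,0],[0,0,0]],
  [[-4,0,0],[0,0,0]],
  [[0,0,0],[0,0,0]],
])

```text
time_s: 7.05
tool_pos: [0.5763, 0.1552, 0.0355]
tool_rot: [-90.0, 0.0, -73.9]
force: [-0.7, 0.0, -0.1]
grip_width: 0.0303
```

```bash
python3 -c "
from h import *
rem([.5695,.1773,.036],-74.04)
im=env.read_camera('wrist'); cv2.imwrite('pics/wrist4.png',im[:,:,::-1])
im=env.read_camera('side'); cv2.imwrite('pics/side4.png',cv2.resize(im[180:320,150:320,::-1],None,fx=4,fy=4))
"
```

```text
t 7.05 pos [0.5763 0.1552 0.0355] rot [-9.001e+01  3.000e-02 -7.390e+01] q [  15.   27.  -40.  101.   20.   60. -106.] F [-0.7  0.  -0.1] w 0.0303
shift mm [-23.1  -0.5  -0.5] turn [ 0.01  0.14 -0.03]
```

View pics/wrist4.png

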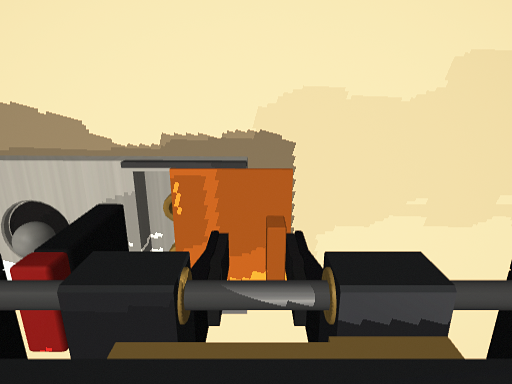

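View pics/side4.png

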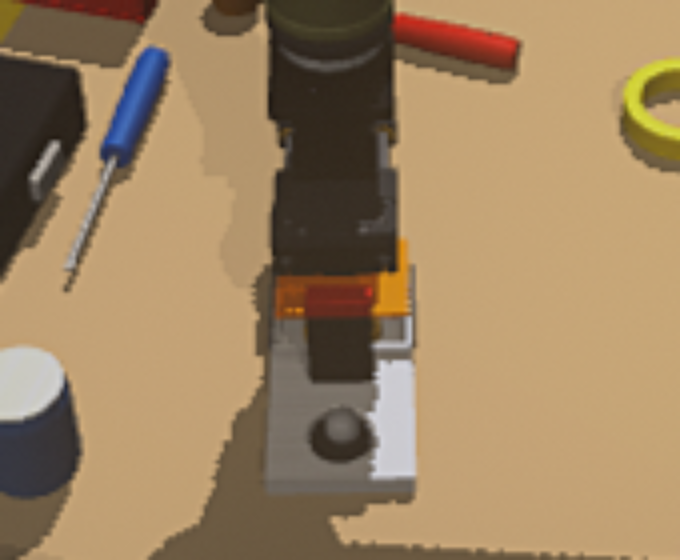

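carry_out([
  [[-4,0,0],[0,0,0]],
  [[-4,0,0],[0,0,0]],
  [[-4,0,0],[0,0,0]],
  [[-4,0,0],[0,0,0]],
  [[0,0,0],[0,0,0]],
])

```text
time_s: 7.65
tool_pos: [0.5718, 0.1707, 0.0355]
tool_rot: [-90.0, 0.0, -73.9]
force: [0.9, -0.2, -0.1]
grip_width: 0.0304
```

```bash
python3 -c "
from h import *
rem([.5695,.1773,.036],-74.04)
im=env.read_camera('wrist'); cv2.imwrite('pics/wrist5.png',im[:,:,::-1])
im=env.read_camera('side'); cv2.imwrite('pics/side5.png',cv2.resize(im[180:320,150:320,::-1],None,fx=4,fy=4))
"
```

```text
t 7.65 pos [0.5718 0.1707 0.0355] rot [-9.001e+01  4.000e-02 -7.389e+01] q [  14.   27.  -41.  101.   20.   60. -108.] F [ 0.9 -0.2 -0.1] w 0.0304
shift mm [-7.  -0.5 -0.4] turn [ 0.01  0.15 -0.04]
```

View pics/wrist5.png

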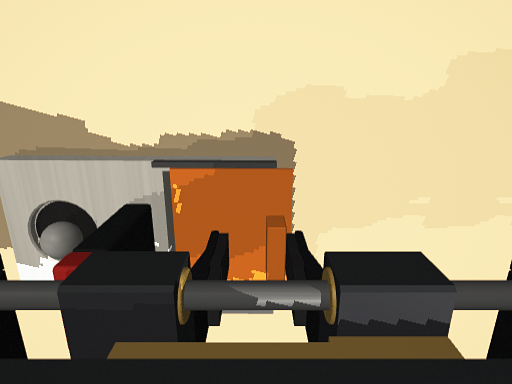

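carry_out([
  [[-2,0,0],[0,0,0]],
  [[-2,0,0],[0,0,0]],
  [[-2,0,0],[0,0,0]],
  [[-2,0,0],[0,0,0]],
  [[-2,0,0],[0,0,0]],
  [[0,0,0],[0,0,0]],
])

```text
time_s: 8.35
tool_pos: [0.5696, 0.1794, 0.0356]
tool_rot: [-90.0, -0.0, -73.9]
force: [1.0, -0.2, 0.1]
grip_width: 0.0311
```

carry_out([
  [[-1,0,0],[0,0,0]],
  [[-1,0,0],[0,0,0]],
  [[0,0,0],[0,0,0]],
])

```text
time_s: 8.65
tool_pos: [0.5696, 0.1796, 0.0356]
tool_rot: [-90.0, -0.1, -74.0]
force: [2.2, -4.7, 1.7]
grip_width: 0.0305
```

```bash
python3 -c "
from h import *
rem([.5688,.18,.036],-74.04)
im=env.read_camera('wrist'); cv2.imwrite('pics/wrist6.png',im[:,:,::-1])
im=env.read_camera('side'); cv2.imwrite('pics/side6.png',cv2.resize(im[180:320,150:320,::-1],None,fx=4,fy=4))
"
```

```text
t 8.65 pos [0.5696 0.1796 0.0356] rot [-89.99  -0.12 -74.02] q [  13.   27.  -41.  101.   20.   60. -109.] F [ 2.2 -4.7  1.7] w 0.0305
shift mm [-0.6 -0.4 -0.7] turn [-0.01  0.02  0.12]
```

View pics/wrist6.png

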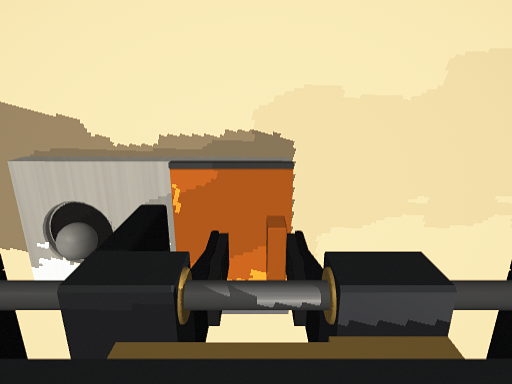

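View pics/side6.png

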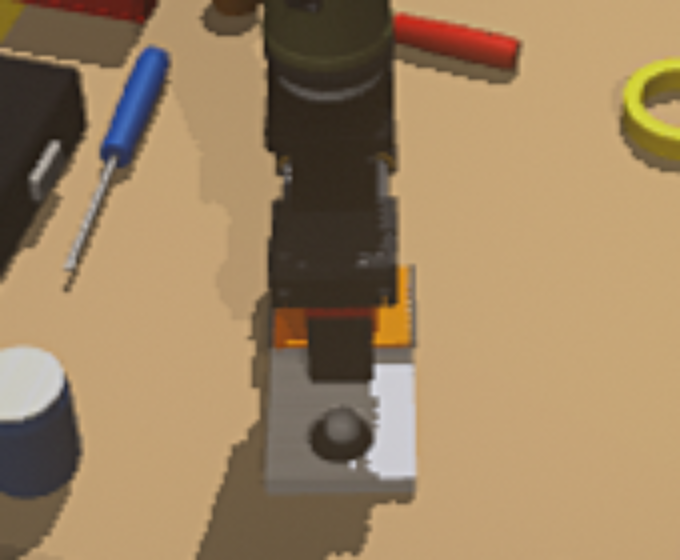

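carry_out([
  [[0,0,0],[0,0,0]],
  [[4,0,0],[0,0,0]],
  [[5,0,0],[0,0,0]],
  [[0,-15,0],[0,0,0]],
  [[0,-30,0],[0,0,0]],
  [[0,-40,0],[0,0,0]],
  [[0,-45,0],[0,0,0]],
  [[0,-30,0],[0,0,0]],
  [[0,-15,0],[0,0,0]],
  [[0,0,0],[0,0,0]],
  [[0,0,0],[0,0,0]],
])

```text
time_s: 9.85
tool_pos: [0.5708, 0.1723, 0.2093]
tool_rot: [-90.1, 0.0, -74.0]
force: [-0.3, 0.1, -1.3]
grip_width: 0.0305
```

```bash
python3 - <<'E'
from h import *
rem([.552,.2387,.211],-74.04)
o=env.get_obs(); K=cam("wrist",o)
im=env.read_camera('wrist')[:,:,::-1]; cv2.imwrite('pics/wrist7.png',im)
p=[.552,.2387,np.radians(105.96),.0]
def T(P,X,Y,Z,cv):
    x,y,a,q=P; X=X/1000-cv*q;Y/=1000
    return [x+np.cos(a)*X-np.sin(a)*Y,y+np.sin(a)*X+np.cos(a)*Y,Z/1000]
x0,y0=80,100
im2=cv2.resize(im[y0:y0+130,x0:x0+210],None,fx=3.6,fy=3.6,interpolation=cv2.INTER_CUBIC)
pts=[(80,45,14,0),(80,-45,14,0),(-80,43,25,1),(-80,-43,25,1),(-14,43,25,1),(-14,-43,25,1),(-8,20,88,0),(-8,-20,88,0),(8,20,88,0),(8,-20,88,0),(-76,17,43,1),(-76,-17,43,1),(-66,17,43,1),(-66,-17,43,1)]
for q in pts:
    uv=proj(K,T(p,*q))[0]; u=((uv-[x0,y0]+.5)*3.6-.5).round().astype(int)
    cv2.drawMarker(im2,tuple(int(i) for i in u),(255,0,255),cv2.MARKER_CROSS,8,1)
cv2.imwrite("pics/w7z.png",im2)
E
```

```text
t 9.85 pos [0.5708 0.1723 0.2093] rot [-90.1    0.   -73.95] q [  17.   17.  -44.   91.   12.   77. -102.] F [-0.3  0.1 -1.3] w 0.0305
shift mm [-69.   -1.7   0.3] turn [ 0.1   0.09 -0.  ]
```

View pics/w7z.png

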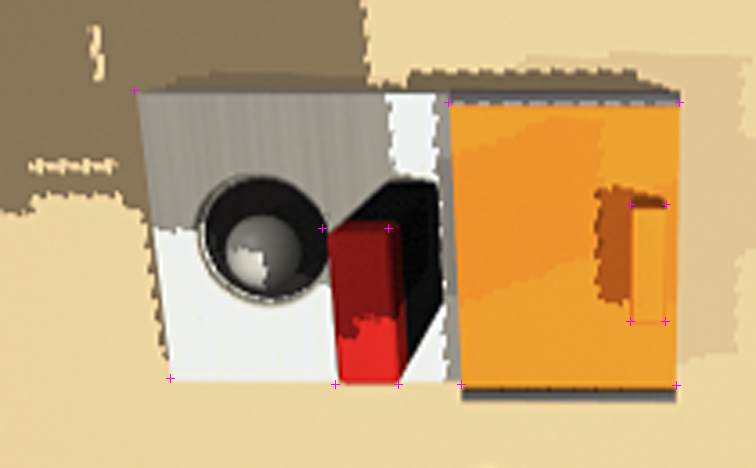

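carry_out([
  [[-15,0,0],[0,0,0]],
  [[-22,0,0],[0,0,0]],
  [[-20,0,0],[0,0,0]],
  [[-10,0,0],[0,0,0]],
  [[0,15,0],[0,0,0]],
  [[0,25,0],[0,0,0]],
  [[0,30,0],[0,0,0]],
  [[0,30,0],[0,0,0]],
  [[0,20,0],[0,0,0]],
  [[0,0,0],[0,0,0]],
  [[0,0,0],[0,0,0]],
], jaw=0.6)

```text
time_s: 11.0
tool_pos: [0.5528, 0.236, 0.0897]
tool_rot: [-90.1, -0.0, -74.0]
force: [0.8, -0.5, 1.6]
grip_width: 0.0521
```

```bash
python3 -c "
from h import *
rem([.5525,.2368,.049],-74.04)
im=env.read_camera('wrist'); cv2.imwrite('pics/wrist8.png',im[:,:,::-1])
im=env.read_camera('side'); cv2.imwrite('pics/side8.png',cv2.resize(im[180:320,150:320,::-1],None,fx=4,fy=4))
"
```

```text
t 11.0 pos [0.5528 0.236  0.0897] rot [-9.009e+01 -1.000e-02 -7.401e+01] q [  10.   24.  -44.   98.   18.   65. -113.] F [ 0.8 -0.5  1.6] w 0.0521
shift mm [-0.9 40.7 -0. ] turn [0.09 0.03 0.01]
```

View pics/wrist8.png

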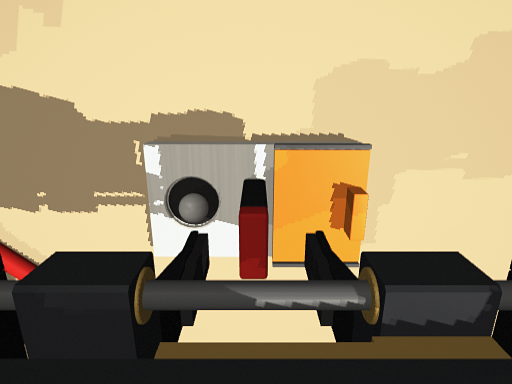

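View pics/side8.png

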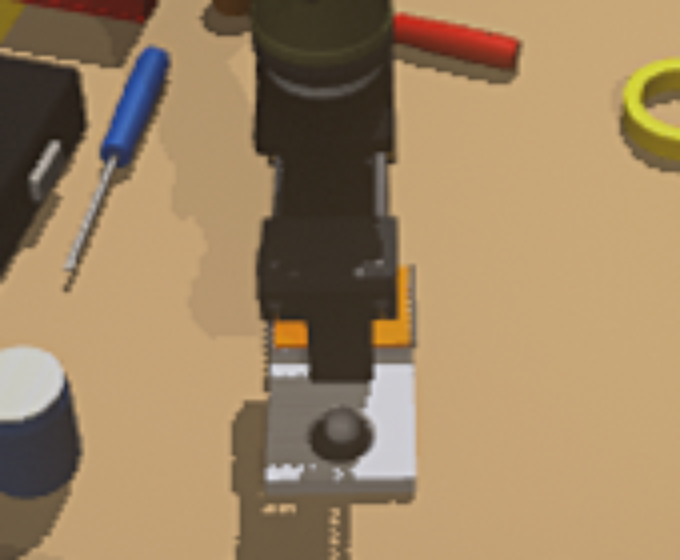

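carry_out([
  [[-1,15,0],[0,0,0]],
  [[0,16,0],[0,0,0]],
  [[0,10,0],[0,0,0]],
  [[0,0,0],[0,0,0]],
  [[0,0,0],[0,0,0]],
])

```text
time_s: 11.6
tool_pos: [0.5524, 0.2378, 0.049]
tool_rot: [-90.1, 0.0, -74.0]
force: [-0.0, 0.4, 0.3]
grip_width: 0.0521
```

carry_out([
  [[0,0,0],[0,0,0]],
  [[0,0,0],[0,0,0]],
  [[0,0,0],[0,0,0]],
  [[0,0,0],[0,0,0]],
  [[0,0,0],[0,0,0]],
  [[0,0,0],[0,0,0]],
  [[0,0,0],[0,0,0]],
], jaw=0, squeeze=30)

```text
time_s: 12.3
tool_pos: [0.5528, 0.2378, 0.0496]
tool_rot: [-90.0, 0.0, -74.0]
force: [-0.1, 0.0, 1.7]
grip_width: 0.0158
```

```bash
python3 -c "
from h import *
rem([.5525,.2368,.049],-74.04)
im=env.read_camera('wrist'); cv2.imwrite('pics/wrist9.png',im[:,:,::-1])
im=env.read_camera('side'); cv2.imwrite('pics/side9.png',cv2.resize(im[180:320,150:320,::-1],None,fx=4,fy=4))
"
```

```text
t 12.3 pos [0.5528 0.2378 0.0496] rot [-89.99   0.   -73.98] q [   9.   27.  -43.  100.   20.   61. -115.] F [-0.1  0.   1.7] w 0.0158
shift mm [ 0.9  0.6 -0.5] turn [-0.01  0.06 -0.  ]
```

View pics/wrist9.png

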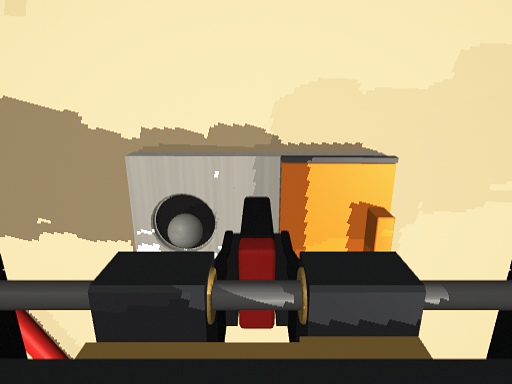

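View pics/side9.png

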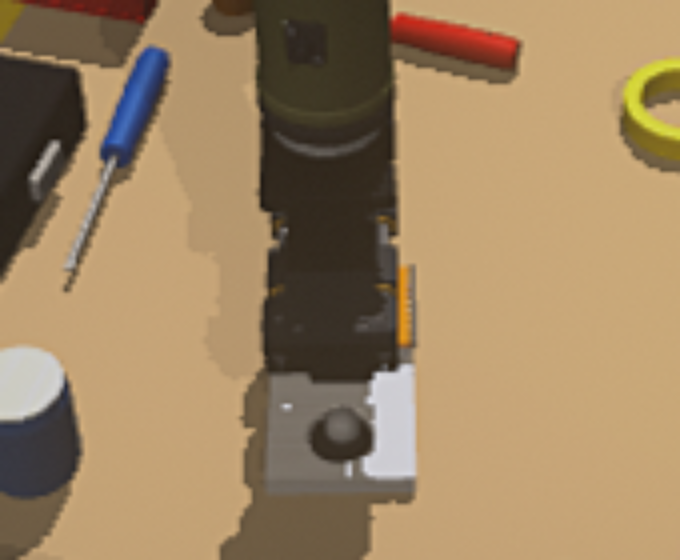

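carry_out([
  [[0,0,0],[0,0,0]],
  [[0,-2,0],[0,0,0]],
  [[0,-4,0],[0,0,0]],
  [[0,-6,0],[0,0,0]],
  [[0,-8,0],[0,0,0]],
  [[0,-10,0],[0,0,0]],
  [[0,-10,0],[0,0,0]],
  [[0,-10,0],[0,0,0]],
  [[0,-8,0],[0,0,0]],
  [[0,-5,0],[0,0,0]],
  [[0,-2,0],[0,0,0]],
  [[0,0,0],[0,0,0]],
], squeeze=40)

```text
time_s: 13.6
tool_pos: [0.5527, 0.2378, 0.1147]
tool_rot: [-90.0, -0.0, -74.0]
force: [0.4, -0.6, -6.4]
grip_width: 0.0158
```

```bash
python3 -c "
from h import *
rem([.4575,-.266,.199],-74.04)
im=env.read_camera('wrist'); cv2.imwrite('pics/wrist10.png',im[:,:,::-1])
im=env.read_camera('side'); cv2.imwrite('pics/side10.png',cv2.resize(im[180:320,150:320,::-1],None,fx=4,fy=4))
"
```

```text
t 13.6 pos [0.5527 0.2378 0.1147] rot [-8.999e+01 -1.000e-02 -7.396e+01] q [  10.   23.  -44.   97.   17.   68. -112.] F [ 0.4 -0.6 -6.4] w 0.0158
shift mm [ 457.9  -84.3 -230.7] turn [-0.01  0.08  0.01]
```

View pics/wrist10.png

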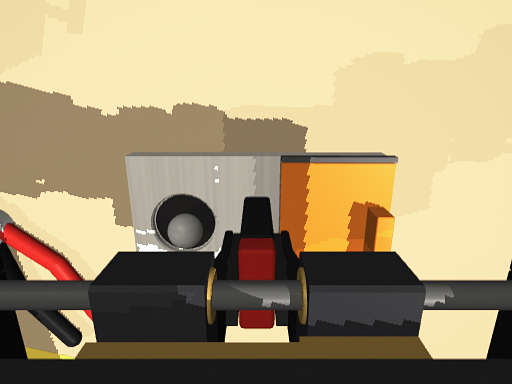

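View pics/side10.png

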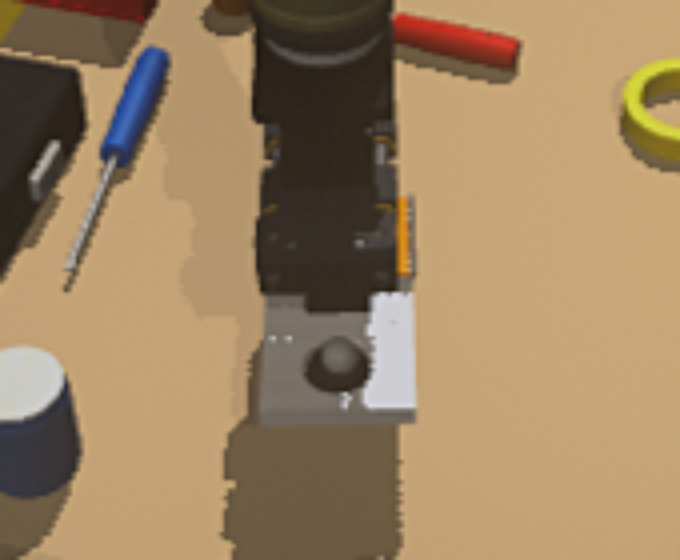

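carry_out([
  [[0,-3,0],[0,0,0]],
  [[0,-6,0],[0,0,0]],
  [[0,-9,0],[0,0,0]],
  [[0,-12,0],[0,0,0]],
  [[0,-12,0],[0,0,0]],
  [[0,-12,0],[0,0,0]],
  [[0,-12,0],[0,0,0]],
  [[0,-9,0],[0,0,0]],
  [[0,-6,0],[0,0,0]],
  [[0,-3,0],[0,0,0]],
  [[0,0,0],[0,0,0]],
])

```text
time_s: 14.8
tool_pos: [0.5528, 0.2378, 0.1987]
tool_rot: [-90.0, -0.0, -74.0]
force: [0.7, -0.3, -6.4]
grip_width: 0.016
```

carry_out([
  [[2,0,-1],[0,0,0]],
  [[4,0,-2],[0,0,0]],
  [[6,0,-3],[0,0,0]],
  [[8,0,-4],[0,0,0]],
  [[10,0,-5],[0,0,0]],
  [[12,0,-6],[0,0,0]],
  [[14,0,-7],[0,0,0]],
  [[14,0,-7],[0,0,0]],
  [[14,0,-7],[0,0,0]],
  [[14,0,-7],[0,0,0]],
  [[14,0,-7],[0,0,0]],
  [[14,0,-7],[0,0,0]],
])

```text
time_s: 16.0
tool_pos: [0.5265, 0.0975, 0.1986]
tool_rot: [-90.0, -0.0, -74.0]
force: [1.0, 0.6, -6.7]
grip_width: 0.0159
```

carry_out([
  [[14,0,-7],[0,0,0]],
  [[14,0,-7],[0,0,0]],
  [[14,0,-7],[0,0,0]],
  [[14,0,-7],[0,0,0]],
  [[14,0,-7],[0,0,0]],
  [[14,0,-7],[0,0,0]],
  [[14,0,-7],[0,0,0]],
  [[14,0,-7],[0,0,0]],
  [[14,0,-7],[0,0,0]],
  [[14,0,-7],[0,0,0]],
  [[14,0,-7],[0,0,0]],
  [[14,0,-7],[0,0,0]],
])

```text
time_s: 17.2
tool_pos: [0.4919, -0.0868, 0.1987]
tool_rot: [-90.0, -0.0, -74.0]
force: [0.9, -0.5, -5.2]
grip_width: 0.0157
```

```bash
python3 -c "
from h import *
rem([.4575,-.266,.199],-74.04)
im=env.read_camera('wrist'); cv2.imwrite('pics/wrist11.png',im[:,:,::-1])
"
```

```text
t 17.2 pos [ 0.4919 -0.0868  0.1987] rot [-9.0e+01 -4.0e-02 -7.4e+01] q [ 41.   2. -34. 105.   1.  73. -68.] F [ 0.9 -0.5 -5.2] w 0.0157
shift mm [162.8  -0.2 -82.4] turn [-0.    0.04  0.04]
```

View pics/wrist11.png

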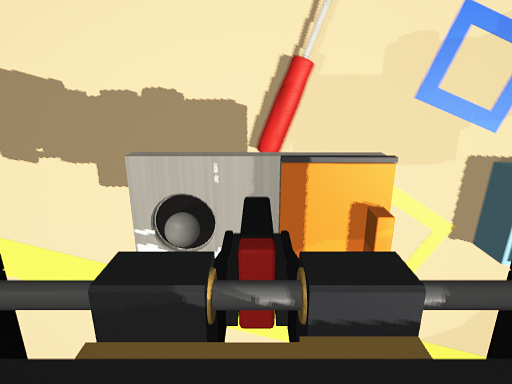

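carry_out([
  [[14,0,-7],[0,0,0]],
  [[14,0,-7],[0,0,0]],
  [[14,0,-7],[0,0,0]],
  [[14,0,-7],[0,0,0]],
  [[14,0,-7],[0,0,0]],
  [[14,0,-7],[0,0,0]],
  [[14,0,-7],[0,0,0]],
  [[14,0,-7],[0,0,0]],
  [[12,0,-6],[0,0,0]],
  [[10,0,-5],[0,0,0]],
  [[8,0,-4],[0,0,0]],
  [[7,0,-4],[0,0,0]],
])

```text
time_s: 18.45
tool_pos: [0.4617, -0.2498, 0.1985]
tool_rot: [-90.0, 0.0, -74.0]
force: [-1.1, 0.4, -6.3]
grip_width: 0.0154
```

carry_out([
  [[6,0,-3],[0,0,0]],
  [[4,0,-2],[0,0,0]],
  [[3,0,-2],[0,0,0]],
  [[1,0,0],[0,0,0]],
  [[0,0,0],[0,0,0]],
  [[0,0,0],[0,0,0]],
  [[0,0,0],[0,0,0]],
  [[0,0,0],[0,0,0]],
])

```text
time_s: 19.25
tool_pos: [0.459, -0.2644, 0.1986]
tool_rot: [-90.0, -0.0, -73.9]
force: [-0.6, 0.5, -6.7]
grip_width: 0.016
```

```bash
python3 -c "
from h import *
rem([.4565,-.267,.199],-74.04)
im=env.read_camera('wrist'); cv2.imwrite('pics/wrist12.png',im[:,:,::-1])
im=env.read_camera('side'); cv2.imwrite('pics/side12.png',im[:,:,::-1])
im=env.read_camera('scene'); cv2.imwrite('pics/scene12.png',im[:,:,::-1])
for c in ['side','scene']:
  K=cam(c)
  for l,z in [('tray',.164),('cover',.175),('ball_center',.17),('yellow_mark_center',0)]:
    for d in env.outline_of(c,l)[:1]: print(c,l,round(d['p'],2),back(K,d['xy'],z).round(3))
"
```

```text
t 19.25 pos [ 0.459  -0.2644  0.1986] rot [-90.    -0.   -73.94] q [ 51.   6. -25. 101.   3.  73. -49.] F [-0.6  0.5 -6.7] w 0.016
shift mm [ 1.8 -0.4 -3.1] turn [0.  0.1 0. ]
side tray 0.73 [[ 0.463 -0.248  0.164]]
side cover 0.58 [[ 0.492 -0.28   0.175]]
side ball_center 0.7 [[ 0.509 -0.314  0.17 ]]
side yellow_mark_center 0.75 [[ 0.54  -0.574 -0.   ]]
scene tray 0.88 [[ 0.489 -0.264  0.164]]
scene cover 0.62 [[ 0.479 -0.3    0.175]]
scene ball_center 0.61 [[0.91  0.102 0.17 ]]
scene yellow_mark_center 0.63 [[ 0.464 -0.238  0.   ]]
```

View pics/wrist12.png

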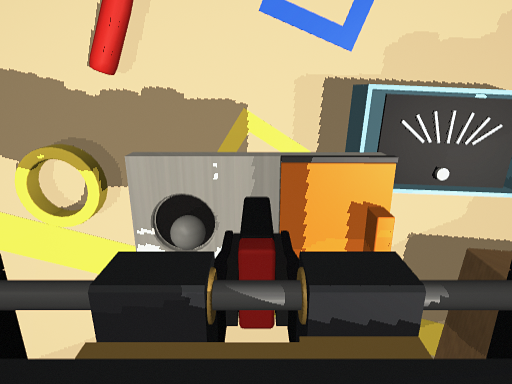

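View pics/side12.png

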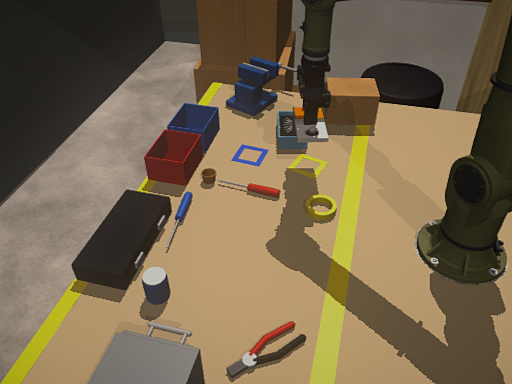

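View pics/scene12.png

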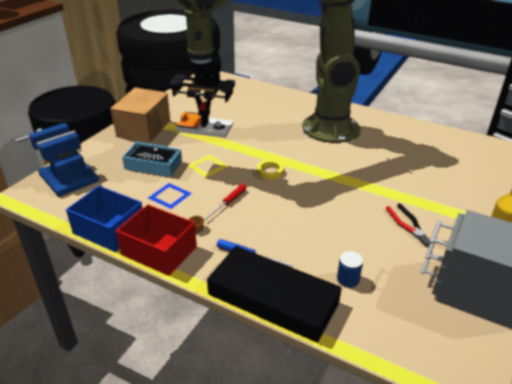

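carry_out([
  [[1,0,-1],[0,0,0]],
  [[1,0,-1],[0,0,0]],
  [[0,0,-1],[0,0,0]],
  [[0,0,0],[0,0,0]],
  [[0,0,0],[0,0,0]],
  [[0,0,0],[0,0,0]],
  [[0,0,0],[0,0,0]],
  [[0,0,0],[0,0,0]],
  [[0,0,0],[0,0,0]],
  [[0,0,0],[0,0,0]],
])

```text
time_s: 20.8
tool_pos: [0.4566, -0.2674, 0.1986]
tool_rot: [-90.0, -0.0, -74.0]
force: [-0.2, 0.2, -6.2]
grip_width: 0.0156
```

```bash
python3 -c "
from h import *
rem([.4565,-.267,.199],-74.04)
K=cam('wrist',env.get_obs())
im=env.read_camera('wrist'); cv2.imwrite('pics/wrist13.png',im[:,:,::-1])
d=env.outline_of('wrist','yellow_mark_center')
a=np.radians(74.1)
C=[[.4565+.0707*np.cos(a+k),-.267+.0707*np.sin(a+k),0] for k in np.pi/4+np.arange(4)*np.pi/2]
print(proj(K,C).round())
"
```

```text
t 20.8 pos [ 0.4566 -0.2674  0.1986] rot [-90.    -0.   -73.96] q [ 51.   6. -25. 101.   3.  73. -49.] F [-0.2  0.2 -6.2] w 0.0156
shift mm [-0.4 -0.4  0.1] turn [0.   0.08 0.  ]
[[196. 180.]
 [271. 224.]
 [320. 152.]
 [242. 102.]]
```

View pics/wrist13.png

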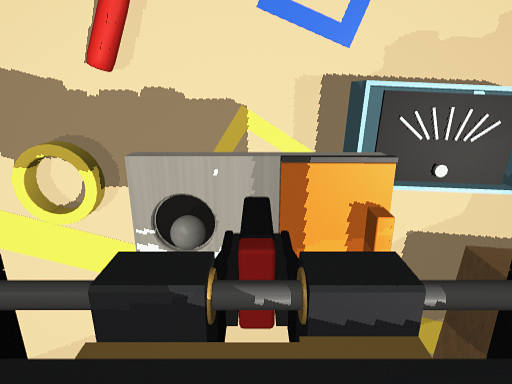

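```bash
python3 -c "
from cell import env
print(env.sign_off())"
```

```text
the job is handed in; nothing more can be done
None
```

The cover is shut and the tray is now held over the yellow square. The job is handed in; sign-off gave no verdict. The robot clock read 20.8 s at the last move.

**What I did:**
- I pushed the cover's tab along until it met its stop, where the force read about 5 N. The tray did not visibly move on the bench.
- I gripped the post with 40 N, lifted the tray level and carried it slowly to the yellow square.

**Last checks:**
- **Position:** the tool was at (0.457, -0.267), within 1 mm of where I measured the yellow centre. The tray's underside is about 15 cm up.
- **Level and grip:** tilt was 0.0° and the fingers stood 15.6 mm apart on the 16 mm post. The vertical force was about 6 N, which fits the tray's weight.
- **Ball and cover:** the last wrist picture shows the ball in its pocket and the cover shut. The bushes are hidden under the cover, so I could not see them.
- **Other things:** in the last side and scene pictures nothing else looked moved, judged by eye only.

**What disagreed:**
- The wrist camera put the post about 2–3 mm from the position fitted from the two fixed cameras. I allowed for this before gripping.
- In the final wrist view, a corner of the yellow square lay about 7 pixels from where I predicted it.
- With the tray over the square, the networks' position for the yellow mark was off: their side-camera centre was about 0.3 m out. I used the fits I made earlier with the square in clear view.

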